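Line up the quarter-turn studs and hold the filter unit's access panel shut

TASK

The hinged access panel on top of the grey filter unit stands ajar because its two wing-headed quarter-turn studs were left turned across their slots. Turn both wings until each points straight at the hinge, in line with the index marks before and behind it, so that the studs can drop through their slots; then press the front of the panel down against its springy gasket until it is flush all along, and finish while still holding it pressed there so that a colleague can lock the studs. Do not shift the petri dish or the small jar beside the unit.

Things in the scene. Friction and masses are not known exactly. Their poses are not given: they have to be found in the camera images.
- filter_unit: grey sheet-metal filter unit, fixed to the bench: case 200 mm deep (x) by 270 mm wide (y), 90 mm high to its rim, louvres on the front, round duct stub at the back. Origin at the centre of its underside on the bench; its x axis points from the louvred front to the hinged back, y to its left (as the robot sees it), z up.
- access_panel (a joint): hinge of the bare aluminium access panel (194 x 266 x 4 mm) on top of the unit, along its back edge. Radians: 0 = home, panel level and flush on the gasket (a hard stop); grows as the front edge rises; with a stud across its slot the panel rests at about 0.09 and cannot go lower (do not force it). With both studs in line it sinks to about 0.07, where the springy gasket carries it; pressing it home takes about 10 N at panel_press, and it springs up again when let go.
- panel_hinge (a point): middle of the panel's hinge axis, 98 mm behind the unit's centre and 96 mm above the bench; its axes are the panel's (x along the panel from its front edge toward the hinge, z square to the panel, up).
- panel_press (a point): point on the panel's upper face near the middle of its front edge, half-way between the studs, 180 mm from the hinge axis; flat and clear metal all round for 60 mm to either side and 20 mm to the front edge. Height above the bench about 98 mm with the panel home, about 114 mm while it is ajar. Axes as panel_hinge.
- wing_left (a point): centre of the left stud's wing (left as the robot sees it, unit's +y side). Wing: black, 36 mm long, 9 mm thick, upright flat sides 20 mm high, on a round collar 26 mm across and 4 mm high; its top stands 23.5 mm above the panel's face and this point 14 mm above it. The stud sits 165 mm from the hinge axis and 95 mm to the left of the unit's middle. Site x axis: along the wing's length; z: the stud's turning axis, square to the panel.
- wing_right (a point): the same for the right stud (unit's -y side, 95 mm to the right of the middle).
- stud_left (a joint): turn of the left stud on the panel, radians, stops at -1.57 and 1.57: 0 = the wing points straight at the hinge (square to the front edge), its cross bar in line with the 9 mm wide slot below; positive is anticlockwise seen from above. Stays where it is left; turns at about 0.05 N m. Off by more than about 0.2 the bar does not pass.
- stud_right (a joint): the same for the right stud.
- petri_dish: closed petri dish, 69 mm across, 15 mm high, on the bench left of the unit; leave alone. Origin at the centre of its underside.
- ink_jar: small screw-lid jar, 43 mm across, 46 mm high, right of the unit; leave alone. Origin at the centre of its underside.

How it is judged (in metres and radians):
On the way:
1. both studs are turned in line with their slots (value of joint stud_left between -0.2 and 0.2 rad and value of joint stud_right between -0.2 and 0.2 rad), for 0.2 s.
At the end, for the whole second after the job is handed in: the panel is home (hinge under 0.015 rad, its front edge within 3 mm of fully down), both studs within 0.2 rad of their slots, and the robot is still pressing on the panel with more than 5 N (all of step 1 and value of joint access_panel below 0.015 rad and contact force between any of the fingers, the arm and access_panel above 5 N); the arm keeps its last pose, push and grip.
It fails at once if the petri dish or the small jar is pushed more than 30 mm (distance of any of petri_dish, ink_jar from where it was at the start of the episode above 0.03 m).
It also fails if it takes over 58 s, if anything falls off the work surface, if the arm or the gripper's body presses on something with over 40 N, if the wrist force passes 120 N, or if a joint passes its speed limit or range.

ROBOT

A 6-joint arm with a two-finger parallel gripper is mounted at the origin on a cart in front of the work surface, level with it; the furniture and walls round the work are solid. World frame = base frame: x ahead of the robot, y to its left, z up, the work surface at z = 0. Lengths are in m, angles in degrees, forces in N, time in s.
With the tool pointing down it reaches from about 0.375 to 0.9 m from the base axis. Payload 3.1 kg.
Tool frame: the origin (TCP) lies at the very end of the fingers, on their centre line; the grasp point (between the pads) lies 19 mm behind it (bot.hold_point_z is the z of the grasp point in the tool frame, in m); z points along the fingers, y is the line along which they close (so a half turn about z gives the same grasp; the last joint's range is limited). The gripper opens to 87 mm and grips with 3 to 60 N. Pads are 19 mm wide; open, the fingers measure 117 mm over their backs; the gripper's body (75 mm by 190 mm) begins 51 mm behind the grasp point.
Start: joints at [66.091, 30.224, 82.088, -0, 67.689, -10.227], TCP at [0.148, 0.607, 0.223] pointing down, gripper open.
Joint ranges: [-176.69, 176.69], [-43.24, 126.21], [12.49, 139.97], [-82, 262], [0, 151.66], [-163.58, 163.58]. Speed limits (degrees/s): [159.86, 159.86, 180, 180, 180, 180].

INTERFACE

Orientations are given as a 3x3 rotation matrix whose columns are the frame's x, y, z axes.
In Python, from rig import bot, capture, camera_model gives the robot as it stands.
- The arm moves only by the tool apply_moves, never from a script. Its argument "plan" is text: rows parted by semicolons, each of 6 numbers parted by spaces: the shift along the tool's x, y, z in units of 0.05 m (1.0 is 0.05 m), then the turn, a rotation vector about the tool's x, y, z in units of 360 degrees (1.0 is 360 degrees). In form: dx dy dz ax ay az; .... A call has 1 to 10 rows; each row shifts and turns the commanded pose from where the row before left it, along the tool's axes as they then stand; what a row does not reach is not made up. A row lasts 1/12 s, in which the tool goes at most 41.7 mm and 7.16 degrees, less where a joint would pass 70% of its speed; a pose out of reach is approached as far as the arm can. A call with a number of a shift or a turn outside -1 to 1 is refused whole. A call with a gripper value outside its range is refused whole. "gripper" is the gripper command: -1 is shut, 1 is fully open, values between are in proportion, set as the call begins (left out, the last holds). The fingers move at their own pace and stop on an object; the grip force is fixed at half the most. Time passes only in rows, so rows that do not move let the fingers close. It gives the time, the measured TCP pose, the force, the opening and the grip force at its end, in the units of the state.
- bot.read_state(): the state, without advancing time (a new reading comes with each control period).
- capture(name): name is "scene" or "top"; returns the picture (420x560x3 uint8, red, green, blue); there is no depth.
- camera_model(name): a dict with "vertical_fov" (degrees; the focal length in pixels is half the picture's height over the tangent of half this angle, whatever the lens; pixels are square), "cx", "cy" (the principal point, pixels), "position" and "rotation" of the camera in the world. Camera axes: x right, y down, z forward; pixel columns grow to the right and rows downward; lengths in m; the calibration is good to about 2 mm. A picture is of the moment at which its call begins. camera_model takes no time and is no camera call.
- bot.hand_in(): hands the job in; it is judged then, once.
The state is a dict: "time_s": time; "joint_positions": joint angles; "qvel": joint speeds; "tau": joint torques, N m; "position": TCP position; "tcp_rot": TCP orientation; "force": force on the tool from outside, world axes, zero at the start; "moment": the same for the moment, N m; "opening": opening from 0.0 (shut) to 1.0 (fully open); "grasp_force": force on a finger pad.
Only numpy, scipy, OpenCV 4.12 (cv2) and the standard library are available. Lean on these libraries where they do the work, as an engineer would, in place of code of your own. Each camera call takes 0.05 s, during which the arm holds its last target. There are 200 camera calls.

## Working session

There is one attempt and no reset: what is moved stays moved. The work goes in short steps, Python scripts to look and compute and a tool call to move; the robot and the scene stay as the last step left them, time stands still between calls to the robot, and variables do not carry over. Pictures are saved under pics/ and viewed, at most 10 in all, crops included, and the job is handed in when it is done.

Besides the shell and the picture viewer there is one more tool, called as name(argument=value, ...), one argument or row to a line, values as JSON. apply_moves: Moves the arm, as the interface text tells. Its arguments: {"type":"object","properties":{"plan":{"type":"string"},"gripper":{"type":"number"}},"required":["plan"]}

```bash
mkdir -p pics; python3 - <<'E'
from rig import bot,capture,camera_model
import cv2,numpy as np
for n in("scene","top"):
    im=capture(n);cv2.imwrite(f"pics/{n}0.png",im[:,:,::-1]);m=camera_model(n)
    print(n,m)
s=bot.read_state();print(s['time_s'],s['position'],s['tcp_rot'],s['opening'])
E
```

```text
scene {'vertical_fov': 56.53081602062211, 'cx': 277.67914575921503, 'cy': 216.9904847057156, 'position': array([ 0.56799689, -0.4435038 ,  0.82963987]), 'rotation': array([[ 0.99944981,  0.03304557, -0.002839  ],
       [ 0.0296766 , -0.85275701,  0.52146407],
       [ 0.0148111 , -0.52126142, -0.85326852]])}
top {'vertical_fov': 42.414428224659275, 'cx': 285.6372962494492, 'cy': 205.00969436005585, 'position': array([ 0.43726263, -0.0029381 ,  1.51626934]), 'rotation': array([[ 1.24146536e-02, -9.96100272e-01,  8.73505849e-02],
       [-9.99922769e-01, -1.23167701e-02,  1.65948213e-03],
       [-5.77133531e-04, -8.73644406e-02, -9.96176250e-01]])}
0.1 [0.14753222 0.60665502 0.22166568] [[-9.71631243e-01  2.36499655e-01 -8.00326801e-04]
 [ 2.36500751e-01  9.71629621e-01 -1.80942696e-03]
 [ 3.49692375e-04 -1.94737365e-03 -9.99998043e-01]] 1.0026785485881684
```

View pics/top0.png

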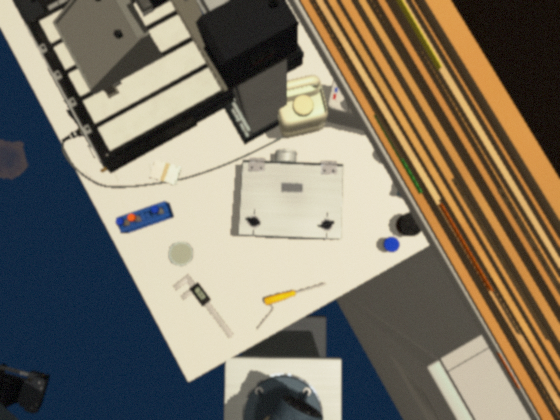

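View pics/scene0.png

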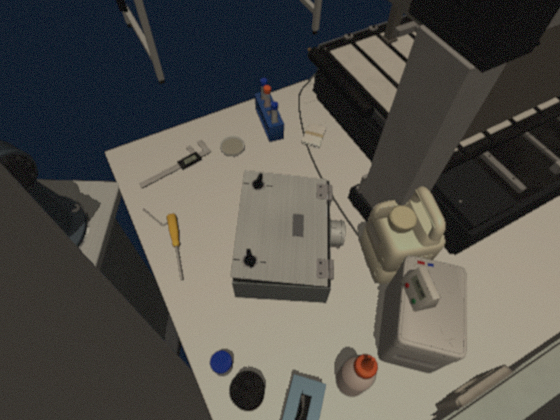

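Top view: the unit spans about (238–343, 160–240), with wings near (253,221) and (327,225). In the scene view the wings are near (258,182) and (249,259). Next I'll zoom in on the wings.

```bash
cat > h.py <<'E'
import cv2,numpy as np
from rig import bot,capture,camera_model
def ray(n,u,v,z):
    m=camera_model(n);f=210/np.tan(np.radians(m['vertical_fov'])/2)
    d=m['rotation']@np.array([(u-m['cx'])/f,(v-m['cy'])/f,1.]);p=m['position']
    return p+d*(z-p[2])/d[2]
E
python3 - <<'E'
from h import *
t=cv2.imread('pics/top0.png');s=cv2.imread('pics/scene0.png')
a=cv2.resize(t[150:250,225:355],None,fx=6,fy=6,interpolation=cv2.INTER_CUBIC)
b=cv2.resize(s[165:305,225:345],None,fx=5,fy=4.286,interpolation=cv2.INTER_CUBIC)
cv2.imwrite('pics/a.png',a);
x=[cv2.resize(c,(400,400),interpolation=cv2.INTER_CUBIC) for c in (s[162:202,238:278],s[240:280,230:270])]
cv2.imwrite('pics/b.png',np.hstack(x))
E
```

```text
(no output)
```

View pics/a.png

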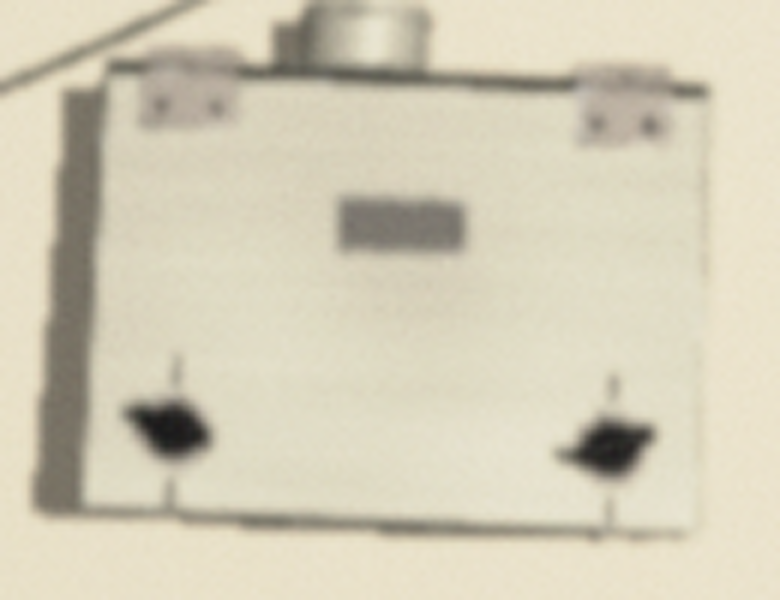

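View pics/b.png

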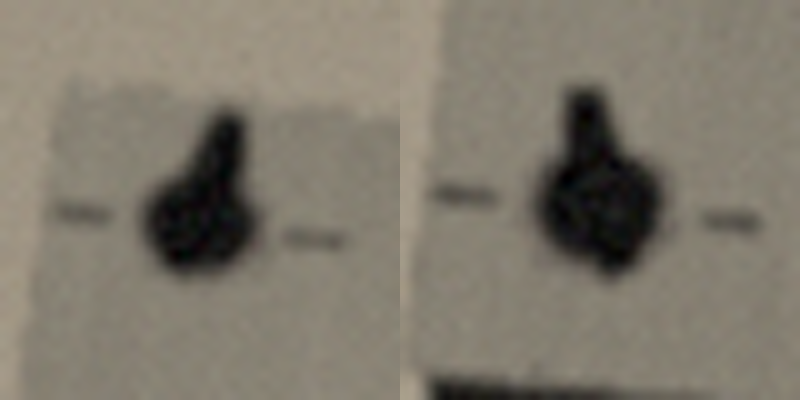

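Top crop (6x, offset 225,150): left wing runs from about (125,410) to (210,440), and right wing from about (560,455) to (655,432). The index marks run (178,360)–(170,495) and (613,385)–(609,515). The scene crops agree: left stud is about +70°, right about −70°.

```bash
python3 - <<'E'
from h import *
t=cv2.imread('pics/top0.png')
R=lambda x,y,z: ray('top',225+(x+.5)/6-.5,150+(y+.5)/6-.5,z)[:2]
for nm,m1,m2,t1,t2 in(("L",(178,370),(170,495),(128,409),(210,440)),("R",(614,385),(610,513),(560,455),(655,432))):
    a,b=R(*m1,.112),R(*m2,.112);c,d=R(*t1,.132),R(*t2,.132)
    print(nm,'markdir',np.degrees(np.arctan2(*(a-b)[::-1])),'mid',(a+b)/2,'wingdir',np.degrees(np.arctan2(*(c-d)[::-1])),'mid',(c+d)/2,np.linalg.norm(c-d))
# panel corners: back-left/right (hinge z .1), front
for p,z in(((108,68),.1),((708,92),.1),((82,508),.114),((695,533),.114)):print(R(*p,z))
for nm,(r0,r1,c0,c1) in dict(L=(210,232,243,263),R=(212,235,316,336)).items():
    g=cv2.cvtColor(t[r0:r1,c0:c1],cv2.COLOR_BGR2GRAY);v,u=np.nonzero(g<90)
    P=np.array([ray('top',c0+x,r0+y,.128)[:2] for x,y in zip(u,v)]);w,V=np.linalg.eigh(np.cov(P.T))
    print(nm,len(P),P.mean(0),np.degrees(np.arctan2(V[1,1],V[0,1])),np.sqrt(w))
# scene camera at z
S=lambda x,y,z,ox,oy: ray('scene',ox+(x+.5)/10-.5,oy+(y+.5)/10-.5,z)[:2]
print('scene mark mids', (S(85,213,.112,238,162)+S(315,240,.112,238,162))/2,(S(60,195,.112,230,240)+S(330,222,.112,230,240))/2)
print('collar',S(200,220,.115,238,162),S(200,205,.115,230,240))
E
```

```text
L markdir -2.6512348060137314 mid [0.51598041 0.08212074] wingdir 70.0136867398136 mid [0.51820905 0.08311332] 0.03749574608323535
R markdir -1.4555119850735663 mid [ 0.51118233 -0.10753069] wingdir 104.31036291098543 mid [ 0.51240833 -0.10411272] 0.041762455406326025
[0.67714671 0.11478413]
[ 0.66971228 -0.14980688]
[0.48272311 0.12112132]
[ 0.4752324  -0.14337039]
L 65 [0.51673105 0.08303835] 70.47501824567625 [0.00470328 0.00752237]
R 61 [ 0.51068176 -0.10559611] 106.90135796719042 [0.00470651 0.00713789]
scene mark mids [0.51736094 0.0804044 ] [ 0.51098562 -0.10956431]
collar [0.51751412 0.08002186] [ 0.51221178 -0.11015712]
```

apply_moves(
  plan="-0.48 -0.42 -0.1 0 0 0;-0.48 -0.42 -0.1 0 0 0;-0.48 -0.42 -0.1 0 0 0;-0.48 -0.42 -0.1 0 0 0;-0.48 -0.42 -0.1 0 0 0;-0.48 -0.42 -0.1 0 0 0;-0.48 -0.42 -0.1 0 0 0;-0.48 -0.42 -0.1 0 0 0;-0.48 -0.42 -0.1 0 0 0;-0.48 -0.42 -0.1 0 0 0",
  gripper=-0.1,
)

```text
time_s: 0.93
position: [0.3317, 0.3449, 0.2725]
tcp_rot: [[-0.972, 0.236, -0.001], [0.236, 0.972, -0.0], [0.0, -0.001, -1.0]]
force: [0.7, 0.7, -0.8]
opening: 0.462
grasp_force: 0.0
```

apply_moves(
  plan="-0.48 -0.42 0 0 0 0;-0.48 -0.42 0 0 0 0;-0.48 -0.42 0 0 0 0;-0.48 -0.42 0 0 0 0;-0.48 -0.42 0 0 0 0;-0.48 -0.42 0 0 0 0;-0.48 -0.42 0 0 0 0;-0.48 -0.42 0 0 0 0;-0.48 -0.42 0 0 0 0;-0.48 -0.42 0 0 0 0",
)

```text
time_s: 1.77
position: [0.5152, 0.0842, 0.2722]
tcp_rot: [[-0.972, 0.237, -0.001], [0.237, 0.972, 0.0], [0.001, -0.0, -1.0]]
force: [0.6, 0.2, 0.4]
opening: 0.448
grasp_force: 0.0
```

apply_moves(
  plan="0 0 0 0 0 0.019;0 0 0 0 0 0.019;0 0 0 0 0 0.019;0 0 0 0 0 0.019;0 0 0 0 0 0.019;0 0 0 0 0 0.019;0 0 0 0 0 0.019;0 0 0 0 0 0.019;0 0 0 0 0 0.019;0 0 0 0 0 0.019",
)

```text
time_s: 2.6
position: [0.5144, 0.0857, 0.2721]
tcp_rot: [[-0.132, 0.991, -0.001], [0.991, 0.132, 0.0], [0.0, -0.001, -1.0]]
force: [-0.3, 0.2, 0.5]
opening: 0.45
grasp_force: 0.0
```

apply_moves(
  plan="0 0 0 0 0 0.019;0 0 0 0 0 0.019;0 0 0 0 0 0.019;0 0 0 0 0 0.019;0 0 0 0 0 0;0 0 0 0 0 0",
)

```text
time_s: 3.1
position: [0.5145, 0.0856, 0.2722]
tcp_rot: [[0.33, 0.944, -0.001], [0.944, -0.33, -0.0], [-0.0, -0.001, -1.0]]
force: [-0.3, 0.4, -0.2]
opening: 0.447
grasp_force: 0.0
```

```bash
cat >> h.py <<'E'
from scipy.spatial.transform import Rotation as Ro
YAW=np.radians(-1.6)
def to(base,th,wingyaw,h):
    """shift (0.05 m) then turn (360 deg), in tool axes, to stand h above base along panel normal, tool x along wingyaw (deg)"""
    P=Ro.from_euler('z',YAW)*Ro.from_euler('y',th)
    n=P.as_matrix()[:,2];z=-n;w=np.radians(wingyaw);x=np.array([np.cos(w),np.sin(w),0]);x-=x@z*z;x/=np.linalg.norm(x)
    T=np.c_[x,np.cross(z,x),z];s=bot.read_state();C=np.array(s['tcp_rot'])
    d=C.T@(np.array(base)+h*n-s['position'])/.05
    r=Ro.from_matrix(C.T@T).as_rotvec()/2/np.pi
    print('shift',d.round(3),'turn',r.round(4))
E
python3 -c "
from h import *
to((.517,.081,.1128),.09,70.3,.05)"
```

```text
shift [-0.043  0.165  2.192] turn [ 0.0135 -0.0043  0.001 ]
```

Then straight down the tool z by 44 mm (0.88 units).

apply_moves(
  plan="-0.04 0.16 0.1 0.0135 -0.0043 0.001;0 0 0 0 0 0;0 0 0.6 0 0 0;0 0 0.6 0 0 0;0 0 0.6 0 0 0;0 0 0.3 0 0 0;0 0 0 0 0 0",
)

```text
time_s: 3.68
position: [0.509, 0.0816, 0.1598]
tcp_rot: [[0.336, 0.937, -0.096], [0.942, -0.337, 0.003], [-0.029, -0.092, -0.995]]
force: [0.1, 1.0, 1.2]
opening: 0.452
grasp_force: 0.0
```

```bash
python3 -c "
from h import *
to((.517,.081,.1128),.09,70.3,.006)
a=capture('top');b=capture('scene')
cv2.imwrite('pics/c.png',np.hstack([cv2.resize(a[170:250,215:315],(400,320),interpolation=3),cv2.resize(b[130:210,205:305],(400,320),interpolation=3)])[:,:,::-1])"
```

```text
shift [0.07 0.24 0.8 ] turn [-0.001   0.0002 -0.0002]
```

View pics/c.png

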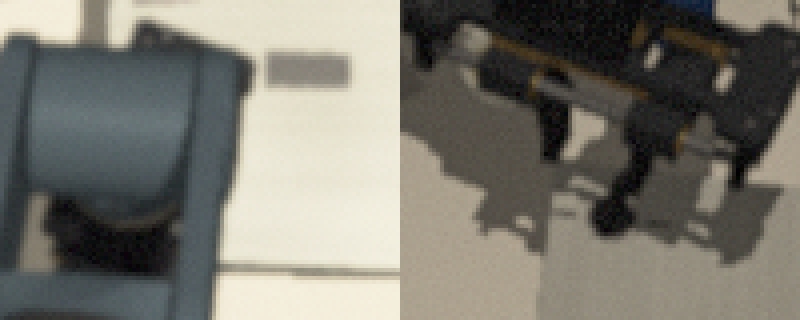

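The top view is hidden by the arm. The scene view shows the fingers straddling the left wing, still above it. Now I'll correct the offset, descend and grip.

apply_moves(
  plan="0.07 0.24 0 0 0 0;0 0 0.3 0 0 0;0 0 0.3 0 0 0;0 0 0.2 0 0 0;0 0 0 0 0 0;0 0 0 0 0 0",
)

```text
time_s: 4.28
position: [0.5217, 0.0808, 0.1227]
tcp_rot: [[0.337, 0.937, -0.088], [0.941, -0.338, 0.003], [-0.027, -0.084, -0.996]]
force: [0.8, 0.1, 0.7]
opening: 0.448
grasp_force: 0.0
```

apply_moves(
  plan="0 0 0 0 0 0;0 0 0 0 0 0;0 0 0 0 0 0;0 0 0 0 0 0;0 0 0 0 0 0;0 0 0 0 0 0;0 0 0 0 0 0;0 0 0 0 0 0",
  gripper=-1,
)

```text
time_s: 4.95
position: [0.5185, 0.0817, 0.1222]
tcp_rot: [[0.338, 0.937, -0.095], [0.941, -0.339, 0.005], [-0.028, -0.091, -0.996]]
force: [-3.7, 2.0, 5.2]
opening: 0.104
grasp_force: 30.0
```

apply_moves(
  plan="0 0 0 0 0 0.0125;0 0 0 0 0 0.0125;0 0 0 0 0 0.0125;0 0 0 0 0 0.0125;0 0 0 0 0 0.0125;0 0 0 0 0 0.0125;0 0 0 0 0 0.0125;0 0 0 0 0 0.0125",
)

```text
time_s: 5.62
position: [0.5187, 0.0816, 0.1223]
tcp_rot: [[0.826, 0.556, -0.094], [0.559, -0.829, 0.004], [-0.076, -0.056, -0.996]]
force: [-4.6, 2.2, 3.6]
opening: 0.102
grasp_force: 30.0
```

apply_moves(
  plan="0 0 0 0 0 0.0125;0 0 0 0 0 0.0125;0 0 0 0 0 0.0125;0 0 0 0 0 0.0125;0 0 0 0 0 0.0125;0 0 0 0 0 0.0125;0 0 0 0 0 0.0125;0 0 0 0 0 0.0125;0 0 0 0 0 0;0 0 0 0 0 0",
)

```text
time_s: 6.45
position: [0.5187, 0.0815, 0.122]
tcp_rot: [[0.995, -0.03, -0.094], [-0.03, -1.0, 0.004], [-0.094, -0.001, -0.996]]
force: [-6.0, 2.5, 4.6]
opening: 0.1
grasp_force: 30.0
```

apply_moves(
  plan="0 0 0 0 0 0;0 0 0 0 0 0;0 0 0 0 0 0;0 0 0 0 0 0;0 0 -0.3 0 0 0;0 0 -0.4 0 0 0;0 0 -0.4 0 0 0;0 0 -0.4 0 0 0;0 0 0 0 0 0",
  gripper=-0.1,
)

```text
time_s: 7.2
position: [0.5315, 0.0802, 0.2003]
tcp_rot: [[0.996, -0.031, -0.079], [-0.031, -1.0, 0.002], [-0.079, 0.0, -0.997]]
force: [1.6, -0.4, 0.5]
opening: 0.447
grasp_force: 0.0
```

apply_moves(
  plan="-0.1 0.6 0 0 0 0.019;0 0 0 0 0 0.019;0 0 0 0 0 0.019;0 0 0 0 0 0.019;0 0 0 0 0 0.019;0 0 0 0 0 0.019;0 0 0 0 0 0.019;0 0 0 0 0 0.019;0 0 0 0 0 0.019;0 0 0 0 0 0.019",
)

```text
time_s: 8.03
position: [0.5218, 0.0506, 0.1962]
tcp_rot: [[0.332, -0.939, -0.09], [-0.943, -0.333, 0.003], [-0.033, 0.083, -0.996]]
force: [0.7, -0.7, 0.7]
opening: 0.453
grasp_force: 0.0
```

```bash
python3 -c "
from h import *
to((.5115,-.109,.1128),.09,-74.5,.06)
print(bot.read_state()['joint_positions'])"
```

```text
shift [2.995 1.118 0.47 ] turn [-0.0001  0.0001  0.0112]
[ -6.44688837  26.58694475  94.42036004  -0.44930748  64.1222779
 154.29495685]
```

apply_moves(
  plan="0.5 0.19 0 0 0 0;0.5 0.19 0 0 0 0;0.5 0.19 0 0 0 0;0.5 0.19 0 0 0 0;0.5 0.19 0.2 0 0 0;0.5 0.17 0.27 0 0 0.0112;0 0 0 0 0 0;0 0 0 0 0 0",
)

```text
time_s: 8.7
position: [0.5172, -0.1103, 0.172]
tcp_rot: [[0.268, -0.959, -0.091], [-0.963, -0.27, 0.005], [-0.029, 0.087, -0.996]]
force: [0.6, 0.2, -0.7]
opening: 0.45
grasp_force: 0.0
```

```bash
python3 -c "
from h import *
to((.5115,-.109,.1128),.09,-74.5,.008)
print(bot.read_state()['joint_positions'])
a=capture('top');b=capture('scene')
cv2.imwrite('pics/d.png',np.hstack([cv2.resize(b[155:215,220:295],(400,320),interpolation=3),cv2.resize(b[210:290,205:305],(400,320),interpolation=3)])[:,:,::-1])"
```

```text
shift [-0.022  0.     1.029] turn [0.0001 0.0004 0.0006]
[-23.08811092  28.84068618  95.04465078  -2.06779369  61.04500016
 142.35002244]
```

View pics/d.png

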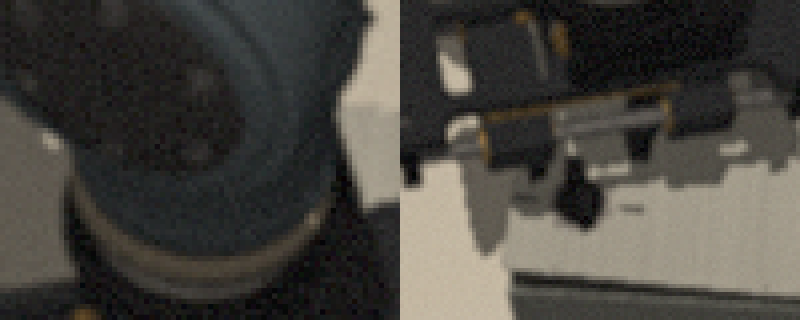

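The scene view shows the fingers on either side of the right wing; the left one is hidden by the arm. I'll go down and grip.

apply_moves(
  plan="-0.02 0 0.35 0 0 0;0 0 0.35 0 0 0;0 0 0.3 0 0 0;0 0 0 0 0 0;0 0 0 0 0 0",
)

```text
time_s: 9.22
position: [0.513, -0.1069, 0.1235]
tcp_rot: [[0.272, -0.958, -0.09], [-0.962, -0.274, 0.004], [-0.028, 0.086, -0.996]]
force: [0.1, -0.5, -0.4]
opening: 0.45
grasp_force: 0.0
```

apply_moves(
  plan="0 0 0 0 0 0;0 0 0 0 0 0;0 0 0 0 0 0;0 0 0 0 0 0;0 0 0 0 0 0;0 0 0 0 0 0;0 0 0 0 0 0;0 0 0 0 0 0",
  gripper=-1,
)

```text
time_s: 9.88
position: [0.513, -0.1084, 0.124]
tcp_rot: [[0.271, -0.959, -0.089], [-0.962, -0.272, 0.003], [-0.027, 0.085, -0.996]]
force: [-1.4, 0.0, 3.7]
opening: 0.102
grasp_force: 29.9
```

apply_moves(
  plan="0 0 0 0 0 -0.0126;0 0 0 0 0 -0.0126;0 0 0 0 0 -0.0126;0 0 0 0 0 -0.0126;0 0 0 0 0 -0.0126;0 0 0 0 0 -0.0126;0 0 0 0 0 -0.0126;0 0 0 0 0 -0.0126",
)

```text
time_s: 10.55
position: [0.513, -0.1084, 0.124]
tcp_rot: [[0.788, -0.61, -0.089], [-0.612, -0.791, 0.003], [-0.072, 0.053, -0.996]]
force: [-1.3, -1.2, 2.2]
opening: 0.1
grasp_force: 30.0
```

apply_moves(
  plan="0 0 0 0 0 -0.0126;0 0 0 0 0 -0.0126;0 0 0 0 0 -0.0126;0 0 0 0 0 -0.0126;0 0 0 0 0 -0.0126;0 0 0 0 0 -0.0126;0 0 0 0 0 -0.0126;0 0 0 0 0 -0.0126;0 0 0 0 0 0;0 0 0 0 0 0",
)

```text
time_s: 11.38
position: [0.5128, -0.1084, 0.1232]
tcp_rot: [[0.995, -0.031, -0.09], [-0.031, -1.0, 0.003], [-0.09, -0.0, -0.996]]
force: [-1.5, -2.7, -2.1]
opening: 0.1
grasp_force: 29.9
```

apply_moves(
  plan="0 0 0 0 0 0;0 0 0 0 0 0;0 0 0 0 0 0;0 0 0 0 0 0;0 0 -0.3 0 0 0;0 0 -0.6 0 0 0;0 0 -0.6 0 0 0;0 0 0 0 0 0;0 0 0 0 0 0",
  gripper=-0.1,
)

```text
time_s: 12.13
position: [0.5214, -0.1088, 0.2002]
tcp_rot: [[0.996, -0.029, -0.084], [-0.029, -1.0, 0.001], [-0.084, 0.001, -0.996]]
force: [-0.8, 0.7, -0.6]
opening: 0.447
grasp_force: 0.0
```

```bash
python3 -c "
from h import *
to((.499,-.0135,.2),0,-1.6,.0)"
```

```text
shift [-0.502 -1.893  0.045] turn [ 0.0002  0.0134 -0.0002]
```

apply_moves(
  plan="-0.1 -0.47 0 0 0.0134 0;-0.1 -0.47 0 0 0 0;-0.1 -0.47 0 0 0 0;-0.1 -0.48 0 0 0 0;0 0 0 0 0 0;0 0 0 0 0 0;0 0 0 0 0 0;0 0 0 0 0 0",
  gripper=-1,
)

```text
time_s: 12.8
position: [0.5029, -0.0141, 0.1984]
tcp_rot: [[1.0, -0.03, -0.005], [-0.03, -1.0, 0.0], [-0.005, -0.0, -1.0]]
force: [-0.8, -0.6, 0.9]
opening: 0.014
grasp_force: 0.0
```

```bash
python3 -c "
from h import *
to((.499,-.0135,.116),0,-1.6,.0)
b=capture('scene');a=capture('top')
cv2.imwrite('pics/e.png',np.hstack([cv2.resize(a[150:250,225:355],(400,308),interpolation=3),cv2.resize(b[160:310,220:350],(267,308),interpolation=3)])[:,:,::-1])"
```

```text
shift [-0.07  -0.01   1.649] turn [-0.      0.0008 -0.0003]
```

View pics/e.png

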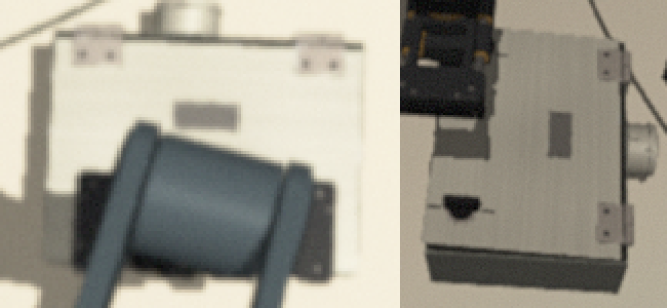

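The scene view shows the right wing at about (462,207) in line with its marks; the left is hidden, but its turn was recorded. Now I'll press down.

apply_moves(
  plan="-0.07 0 0.5 0 0 0;0 0 0.5 0 0 0;0 0 0.4 0 0 0;0 0 0.2 0 0 0;0 0 0.05 0 0 0;0 0 0 0 0 0;0 0 0 0 0 0",
)

```text
time_s: 13.48
position: [0.4995, -0.0138, 0.1168]
tcp_rot: [[1.0, -0.03, -0.004], [-0.03, -1.0, 0.0], [-0.004, -0.0, -1.0]]
force: [-0.0, -0.0, 0.7]
opening: 0.002
grasp_force: 0.0
```

apply_moves(
  plan="0 0 0.05 0 0 0;0 0 0.05 0 0 0;0 0 0.05 0 0 0;0 0 0.05 0 0 0;0 0 0 0 0 0;0 0 0 0 0 0",
)

```text
time_s: 13.98
position: [0.4992, -0.0134, 0.1068]
tcp_rot: [[1.0, -0.029, -0.004], [-0.029, -1.0, 0.0], [-0.004, -0.0, -1.0]]
force: [1.3, -1.5, 3.6]
opening: 0.006
grasp_force: 1.5
```

apply_moves(
  plan="0 0 0.05 0 0 0;0 0 0.05 0 0 0;0 0 0.05 0 0 0;0 0 0 0 0 0;0 0 0 0 0 0;0 0 0 0 0 0",
)

```text
time_s: 14.48
position: [0.499, -0.0135, 0.0995]
tcp_rot: [[1.0, -0.029, -0.004], [-0.029, -1.0, 0.0], [-0.004, 0.0, -1.0]]
force: [-0.0, -1.2, 9.1]
opening: 0.008
grasp_force: 4.3
```

apply_moves(
  plan="0 0 0.03 0 0 0;0 0 0.02 0 0 0;0 0 0 0 0 0;0 0 0 0 0 0;0 0 0 0 0 0",
)

```text
time_s: 14.9
position: [0.499, -0.0135, 0.0983]
tcp_rot: [[1.0, -0.029, -0.003], [-0.029, -1.0, -0.0], [-0.003, 0.0, -1.0]]
force: [-3.2, -1.0, 18.0]
opening: 0.006
grasp_force: 9.1
```

apply_moves(
  plan="0 0 0.02 0 0 0;0 0 0 0 0 0;0 0 0 0 0 0;0 0 0 0 0 0;0 0 0 0 0 0;0 0 0 0 0 0",
)

```text
time_s: 15.4
position: [0.499, -0.0134, 0.0982]
tcp_rot: [[1.0, -0.028, -0.003], [-0.028, -1.0, -0.0], [-0.003, 0.0, -1.0]]
force: [-4.6, -0.5, 26.8]
opening: 0.007
grasp_force: 12.9
```

The press is against the hard stop: 1 mm more command raised the force by 9 N and moved the tool only 0.1 mm. The panel could only sink this far with both studs in line.

```bash
python3 -c "
from rig import bot
print(bot.hand_in())"
```

```text
the job is handed in; nothing more can be done
None
```

I turned both studs in line and handed in with the panel pressed to its hard stop at about 27 N. I didn't get a clear look at the left wing afterwards, but the panel went down to 98 mm, its flush height. The hand-in gave no verdict.

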